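# Hold the vibration pen on the ring mark of a tilting microscope stage

### The arm

A 6-joint arm with a two-finger parallel gripper is mounted at the origin on the work surface. World frame = base frame: x ahead of the robot, y to its left, z up, the work surface at z = 0. Lengths are in m, angles in rad, forces in N, time in s.
With the tool pointing down it reaches from about 0.25 to 0.725 m from the base axis. Payload 4 kg.
Tool frame: the origin (TCP) lies on the centre line of the jaws, within the pads' length; the fingertips stand 19 mm ahead of it and the grasp point (between the pads) is the TCP; z points along the fingers, y is the direction in which the jaws open and shut (so a half turn about z gives the same grasp; the last joint's range is limited). The gripper opens to 85 mm and grips with 20 to 120 N. Pads are 22 mm wide; open, the fingers measure 114 mm over their backs; the gripper's body (76 mm by 85 mm) begins 54 mm behind the grasp point. The pads swing forward as they close: fully open they stand 13 mm farther back than shut.
Start: joints at [1.319, 0.241, 0.005, 1.335, 0, 1.571], TCP at [0.125, 0.484, 0.25] pointing down, gripper open.
Joint ranges: [-2.72, 2.72], [-1.05, 1.87], [-1.09, 1.28], [-1.99, 2.15], [-1.42, 1.44], [-3.14, 3.14]. Speed limits (rad/s): [2.79, 2.79, 3.14, 3.14, 3.14, 3.14].

### API

Orientations are given as a unit quaternion [w, x, y, z].
In Python, from rig import sensors, viewer, job_done gives the robot as it stands. The module is installed in compiled form; this text tells all that it offers.
- The arm moves only by the tool arm_command, never from a script. Its argument "plan" is a list of rows, each a list of 7 numbers: the gripper's target within -1 to 1 (fully open at 1, half-way at 0, shut at -1), then the shift along the world's x, y, z in m, then the turn, a rotation vector about the world's x, y, z in degrees. A call has 1 to 5 rows; each row shifts and turns the pose as measured when the row begins; what a row does not reach is not made up. A row lasts 1/12 s, in which the tool goes at most 41.7 mm and 7.16 degrees, less where a joint would pass 70% of its speed; a pose out of reach is approached as far as the arm can. A call is refused whole if a number of a shift passes 0.0417 or a number of a turn 7.16, either way. A call with a gripper value outside its range is refused whole. The fingers move at their own pace and stop on an object; the grip force is fixed at half the most. Time passes only in rows, so rows that do not move let the fingers close. It gives the time, the measured TCP pose, the force and the opening at its end, in the units of the state.
- sensors.get_obs(): the state, without advancing time (a new reading comes with each control period).
- viewer.snapshot(name): name is "scene" or "top" or "wrist"; returns a dict with "image" (400x640x3 uint8, blue, green, red), "fx", "fy", "cx", "cy" (pixels), "rvec" (rotation vector, rad) and "tvec" (3), from world to camera coordinates, as OpenCV has them. Camera axes: x right, y down, z forward; pixel columns grow to the right and rows downward; lengths in m; the calibration is good to about 2 mm. A picture is of the moment at which its call begins. There is no depth.
- job_done(): hands the job in, once; it reports no verdict.
The state is a dict: "t": time; "joint_positions": joint angles; "joint_velocities": joint speeds; "effort": joint torques, N m; "tcp_pos": TCP position; "tcp_rot": TCP orientation; "force": force on the tool from outside, world axes, zero at the start; "ft_torque": the same for the moment, N m; "gripper_width": opening from 0.0 (shut) to 1.0 (fully open).
Only numpy, scipy, OpenCV 4.12 (cv2) and the standard library are available. Lean on these libraries where they do the work, as an engineer would, in place of code of your own. Each camera call takes 0.05 s, during which the arm holds its last target.

### The job

Take the black vibration pen out of its stand and hold its sprung metal tip inside the ring mark (the round one, not the square or the cross) on the tilted aluminium stage plate, with the pen square to the plate and the tip pressed in gently to about half of its travel, never to its stop. Do not change the stage's position or tilt, and leave the dish, the jar and the power adaptor where they are. Finish while still holding the pen there: do not let go or put it down.

Things in the scene. Friction and masses are not known exactly. Their poses are not given: they have to be found in the camera images.
- pen: Loose black pen instrument, 120 g, upright in the stand. Origin: its tip's end when not pressed; z runs along it from tip to butt. Housing: bar 30 (x) by 22 mm (y), from z = 26 to 146 mm (flat butt); below it a steel nose, 12 mm diameter, z = 14 to 26, then the sprung round-ended tip, 6 mm diameter. In the stand the top 87 mm of the housing stand out. Centre of mass near z = 80 mm.
- plunger (a joint): How far the pen's sprung tip is pushed in, m: 0 at rest (fully out), 0.010 at its stop. The spring needs about 0.8 N to begin and 0.4 N more per mm (about 2.8 N at half travel, 4.8 N at the stop).
- pen_tip (a point): The very end of the pen's sprung tip (moves in with the tip); axes parallel to those of the pen.
- stand: Fixed grey plastic pen stand, 65 mm high: foot 84 (x) by 74 mm (y) up to 32 mm, above that 60 by 50 mm. Origin under its centre, z up. A pocket 33 (x) by 25 mm (y), open on top, 33 mm deep, holds the housing; a hole below it takes nose and tip. Pull the pen straight up: its tip clears the top after 59 mm. At the start the pen's axes are parallel to the stand's.
- stage: Fixed grey tilting microscope stage; origin under its centre, z up. Base 130 (x) by 120 (y) by 14 mm. Cheeks and black clamp knobs (out to y = +-67, up to 72 mm high) carry an aluminium plate, 110 (x) by 94 (y) by 8 mm, on an axis along y 60 mm up; its -x edge is the low one. On its top, black outlines of 21-24 mm: ring (plate x, y = -25, +22 mm), square (-25, -22), diagonal cross (28, 0).
- plate (a joint): Tilt of the stage plate, rad: 0 is level, growing as its -x edge goes down. Clamped stiffly: a light push does not move it.
- ring (a point): Centre of the round ring mark (21 mm across) on the plate's upper face. Axes are the plate's: z is the outward normal of the face (up and leaning to the stage's -x), y along the tilt axis.
- dish: Bystander: pale plastic dish with lid, 62 mm across, 18 mm high, lying on the bench; origin at the centre of its underside.
- jar: Bystander: amber jar with white cap, 52 mm across, 65 mm high; origin at the centre of its underside.
- adaptor: Bystander: black power adaptor box, 85 by 55 by 34 mm high; origin at the centre of its underside.
Not all that is in view belongs to the job. Leave any turquoise look-alike of the pen alone. Leave any blue or red look-alike of the stage alone.

How it is judged:
By the outcome, as a careful person would: the job done as asked, in the order asked, and still so for the second after the job is handed in, while the arm keeps its last pose, push and grip.
It also fails if it takes over 35 s, if anything falls off the work surface, if the arm or the gripper's body presses on something with over 40 N, if the wrist force passes 120 N, or if a joint passes its speed limit or range.

## Working session

There is one attempt and no reset: what is moved stays moved. The work goes in short steps, Python scripts to look and compute and a tool call to move; the robot and the scene stay as the last step left them, time stands still between calls to the robot, and variables do not carry over. Pictures are saved under pics/ and viewed, and the job is handed in when it is done.

Besides the shell and the picture viewer there is one more tool, called after "Emit:" as a command line: name --pt "numbers of a row" for each row, then --argument value for the rest. arm_command: Moves the arm, as the interface text tells. Its arguments: {"type":"object","properties":{"plan":{"type":"array"}},"required":["plan"]}

```bash
mkdir -p pics; cat > h.py <<'E'
import numpy as np, cv2
from rig import sensors, viewer, job_done
from scipy.spatial.transform import Rotation as R
def snap(n,f):
    s=viewer.snapshot(n); cv2.imwrite('pics/'+f+'.png',s['image'])
    np.savez('pics/'+f+'.npz',**{k:np.array(v) for k,v in s.items()}); return s
def load(f): return dict(np.load('pics/'+f+'.npz'))
def ray(s,u,v):
    Rm=cv2.Rodrigues(np.array(s['rvec'],float).reshape(3,1))[0]; t=np.array(s['tvec'],float).ravel()
    d=Rm.T@np.array([(u-s['cx'])/s['fx'],(v-s['cy'])/s['fy'],1.]); return -Rm.T@t,d/np.linalg.norm(d)
def onz(s,u,v,z):
    c,d=ray(s,u,v); return c+d*(z-c[2])/d[2]
def tri(a,b):
    A=[];B=[]
    for s,u,v in (a,b):
        c,d=ray(s,u,v);P=np.eye(3)-np.outer(d,d);A.append(P);B.append(P@c)
    x=np.linalg.solve(sum(A),sum(B)); return x
def proj(s,p):
    K=np.array([[s['fx'],0,s['cx']],[0,s['fy'],s['cy']],[0,0,1.]])
    return cv2.projectPoints(np.array(p,float).reshape(-1,1,3),np.array(s['rvec'],float),np.array(s['tvec'],float),K,None)[0].reshape(-1,2)
E
python3 - <<'E'
from h import *
for n in ("scene","top","wrist"):
    s=snap(n,n+'0'); print(n,s['fx'],s['cx'],s['cy'],ray(s,s['cx'],s['cy']))
print(sensors.get_obs())
E
```

```text
scene 448.8117445291231 314.90035451118996 196.65929541779528 (array([ 1.43593136, -0.34253887,  0.85947329]), array([-0.72064112,  0.28061641, -0.63398013]))
top 414.7041618466236 315.812354347095 201.2826867203105 (array([ 0.29593319, -0.00248417,  1.20531226]), array([ 0.19171266, -0.01768439, -0.98129176]))
wrist 285.60252303929025 318.21914157038464 197.37541566539687 (array([0.05596504, 0.5017944 , 0.37273208]), array([ 0.27255968, -0.07184793, -0.9594525 ]))
{'t': 0.15, 'joint_positions': array([ 1.31895568e+00,  2.41243225e-01,  4.00059360e-03,  1.33518659e+00,
       -9.64467875e-06,  1.57078977e+00]), 'joint_velocities': array([-0.00148   , -0.00351236,  0.00417474, -0.0015012 ,  0.0014476 ,
       -0.00054727]), 'effort': array([ 3.60946387e-04, -3.72634757e+01,  2.52639127e+01,  1.23108225e-02,
       -7.69955534e-06,  8.41527168e-07]), 'tcp_pos': array([0.12448176, 0.48378248, 0.24960315]), 'tcp_rot': array([-9.77544654e-05,  1.25584521e-01,  9.92082588e-01, -8.10589380e-04]), 'force': array([0.56150775, 0.10273396, 0.08221864]), 'ft_torque': array([-0.02323952, -0.05756951, -0.03433482]), 'gripper_width': 0.999909754470373}
```

View pics/scene0.png

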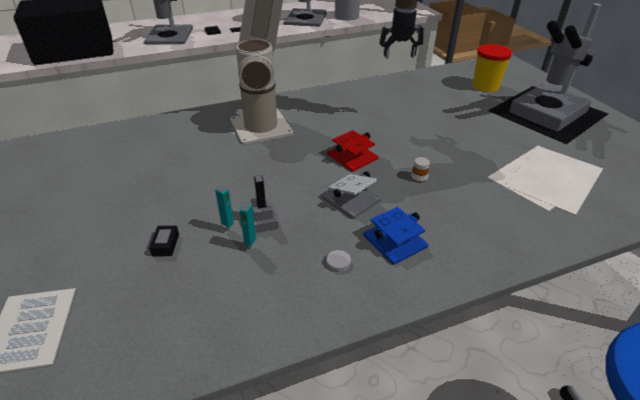

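View pics/top0.png

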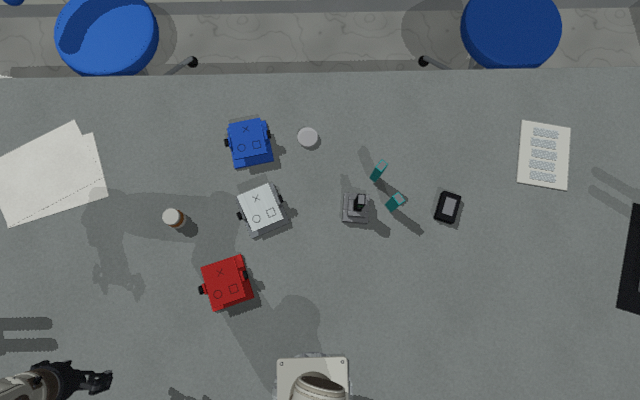

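View pics/wrist0.png

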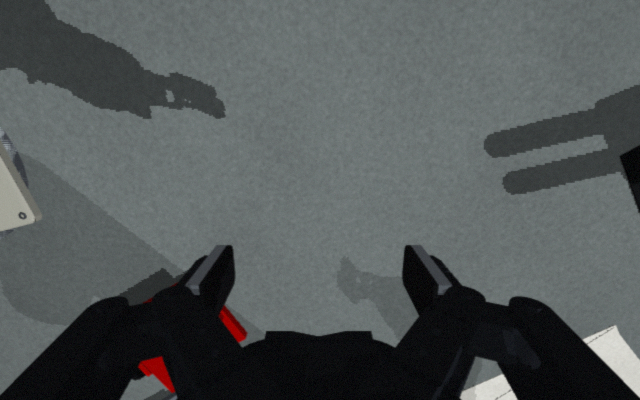

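The scene view shows the pen near (260,192), the aluminium stage near (355,188) and turquoise decoys at (224,207) and (248,225). In the top view the pen butt is at about (360,201) and the stage plate at (262,209). I'll zoom in next.

```bash
python3 - <<'E'
import cv2
a=cv2.imread('pics/top0.png')
cv2.imwrite('pics/z1.png',cv2.resize(a[160:250,330:420],(600,600),interpolation=cv2.INTER_NEAREST))
cv2.imwrite('pics/z2.png',cv2.resize(a[170:250,220:300],(600,600),interpolation=cv2.INTER_NEAREST))
b=cv2.imread('pics/scene0.png')
cv2.imwrite('pics/z3.png',cv2.resize(b[160:250,200:400],(800,360),interpolation=cv2.INTER_NEAREST))
E
```

```text
(no output)
```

View pics/z1.png

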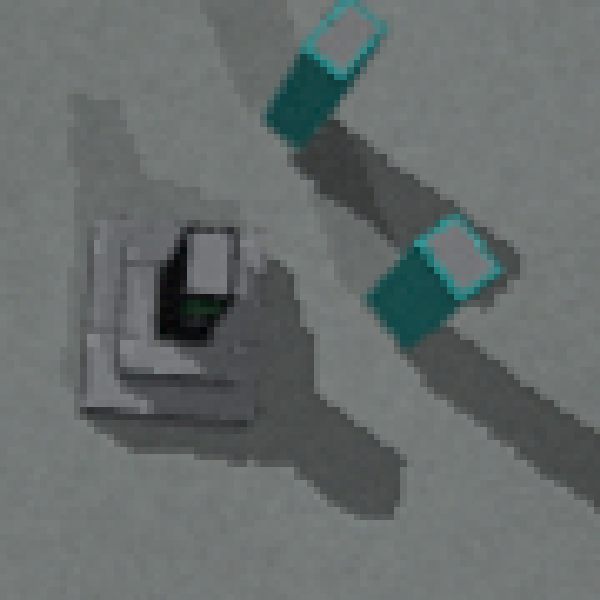

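View pics/z2.png

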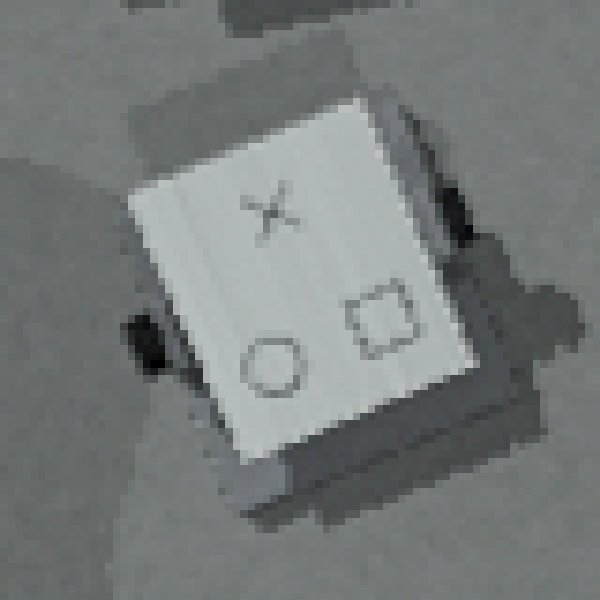

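View pics/z3.png

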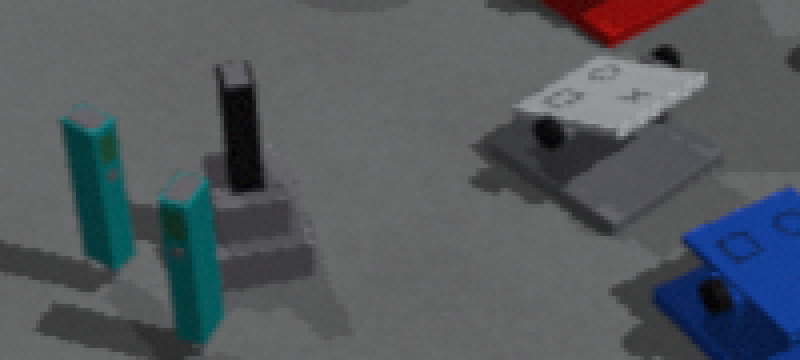

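```bash
python3 - <<'E'
from h import *
t=load('top0')
np.set_printoptions(precision=4,suppress=True)
def c1(p,z): return onz(t,330+p[0]/6.667-.5,160+p[1]/6.667-.5,z)
B=np.array([c1(p,.152) for p in [(187,226),(240,226),(237,298),(186,295)]]);print('butt',B,B.mean(0))
F=np.array([c1(p,.032) for p in [(82,412),(250,423),(80,332)]]);print('foot',F)
U=np.array([c1(p,.065) for p in [(118,376),(120,234),(252,383)]]);print('upper',U)
for q in [[(348,0),(387,27),(347,82),(303,48)],[(455,212),(503,270),(460,300),(415,245)]]:
    print('decoy butt',np.mean([c1(p,.152) for p in q],0), np.mean([c1(p,.146) for p in q],0))
D=[c1((320,105),.0)]
print('decoy feet', c1((300,150),0),c1((267,120),0), c1((368,300),0),c1((405,347),0))
def c2(p,z): return onz(t,220+p[0]/7.5-.5,170+p[1]/7.5-.5,z)
P=[(130,196),(362,98),(478,362),(243,462)]
M=np.mean([c2(p,.065) for p in P],0);print('plate',M)
print([c2(p,.065) for p in P]); print('ring',c2((274,366),.06),'square',c2((382,319),.06),'cross',c2((271,212),.07))
E
```

```text
butt [[ 0.5199 -0.1306  0.152 ]
 [ 0.5193 -0.1513  0.152 ]
 [ 0.4908 -0.1487  0.152 ]
 [ 0.4925 -0.1289  0.152 ]] [ 0.5056 -0.1399  0.152 ]
foot [[ 0.465  -0.0963  0.032 ]
 [ 0.4584 -0.1682  0.032 ]
 [ 0.4998 -0.0968  0.032 ]]
upper [[ 0.475  -0.1093  0.065 ]
 [ 0.5356 -0.1127  0.065 ]
 [ 0.4706 -0.1652  0.065 ]]
decoy butt [ 0.5938 -0.1973  0.152 ] [ 0.5955 -0.1984  0.146 ]
decoy butt [ 0.505  -0.2359  0.152 ] [ 0.5062 -0.2372  0.146 ]
decoy feet [ 0.5858 -0.2015  0.    ] [ 0.6    -0.1874  0.    ] [ 0.5165 -0.228   0.    ] [ 0.495  -0.2432  0.    ]
plate [0.5075 0.1333 0.065 ]
[array([0.5404, 0.1978, 0.065 ]), array([0.576 , 0.1111, 0.065 ]), array([0.4744, 0.0687, 0.065 ]), array([0.4394, 0.1555, 0.065 ])]
ring [0.4756 0.1448 0.06  ] square [0.4923 0.1046 0.06  ] cross [0.532  0.1446 0.07  ]
```

Emit:
arm_command --pt "1 0.03 -0.025 0 0 0 0" --pt "1 0.03 -0.025 0 0 0 0" --pt "1 0.03 -0.025 0 0 0 0" --pt "1 0.03 -0.025 0 0 0 0" --pt "1 0.03 -0.025 0 0 0 0"

```text
t: 0.57
tcp_pos: [0.2725, 0.3586, 0.2471]
tcp_rot: [-0.002, 0.117, 0.993, -0.001]
force: [1.2, 0.2, -0.4]
gripper_width: 1.004
```

Emit:
arm_command --pt "1 0.03 -0.025 0 0 0 0" --pt "1 0.03 -0.025 0 0 0 0" --pt "1 0.03 -0.025 0 0 0 0" --pt "1 0.03 -0.025 0 0 0 0" --pt "1 0.03 -0.025 0 0 0 0"

```text
t: 0.98
tcp_pos: [0.4273, 0.2256, 0.2464]
tcp_rot: [-0.002, 0.116, 0.993, -0.001]
force: [0.1, 0.1, -0.1]
gripper_width: 0.997
```

Emit:
arm_command --pt "1 0.029 -0.025 0 0 0 3" --pt "1 0.029 -0.025 0 0 0 3" --pt "1 0.03 -0.025 0 0 0 3" --pt "1 0.03 -0.025 0 0 0 0" --pt "1 0 0 0 0 0 0"

```text
t: 1.4
tcp_pos: [0.5539, 0.1137, 0.244]
tcp_rot: [-0.002, 0.037, 0.999, -0.003]
force: [0.1, 0.9, 0.6]
gripper_width: 1.002
```

```bash
python3 - <<'E'
from h import *
s=snap('wrist','wrist1')
E
```

```text
(no output)
```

View pics/wrist1.png

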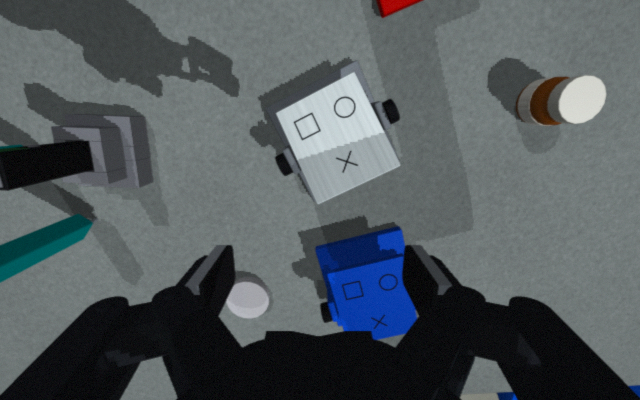

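The aluminium plate is fully visible: ring at about (344,107), square (307,126), cross (347,161), and corners near (277,113), (354,72), (400,163) and (318,204). I'll refine these and run solvePnP.

```bash
python3 - <<'E'
from h import *
s=load('wrist1');im=s['image']
cv2.imwrite('pics/z4.png',cv2.resize(im[60:215,265:410],None,fx=4,fy=3.87*1.0,interpolation=cv2.INTER_CUBIC)[:600])
g=cv2.cvtColor(im,cv2.COLOR_BGR2GRAY)
bh=cv2.morphologyEx(g,cv2.MORPH_BLACKHAT,np.ones((9,9)))
m=(bh>40).astype(np.uint8)
n,l,st,ce=cv2.connectedComponentsWithStats(m[75:200,285:395],connectivity=8)
for i in range(1,n):
    if st[i,4]>15: print(st[i],ce[i]+[285,75])
E
```

```text
[ 49  21  22  22 135] [344.43703704 106.5037037 ]
[86 27 14 28 71] [376.90140845 113.16901408]
[  9  37  27  29 166] [306.95180723 126.21686747]
[ 2 69 14 27 48] [293.1875     155.58333333]
[51 76 22 22 90] [346.54444444 161.22222222]
[ 0 84  8 17 73] [287.4109589  168.68493151]
[13 98 15 26 58] [304.06896552 184.70689655]
```

View pics/z4.png

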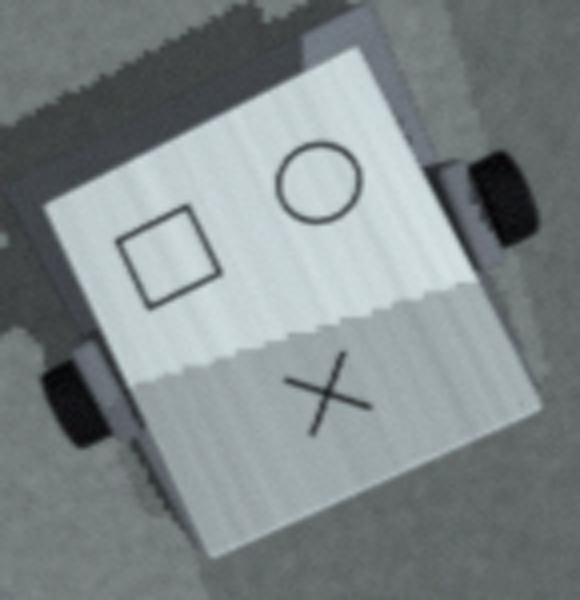

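```bash
cat > pnp.py <<'E'
from h import *
np.set_printoptions(precision=4,suppress=True)
def pnp(s,corn,marks):
    obj=np.array([[-55,-47,0],[-55,47,0],[55,47,0],[55,-47,0],[-25,22,0],[-25,-22,0],[28,0,0]],float)/1000
    img=np.array(list(corn)+list(marks),float)
    K=np.array([[s['fx'],0,s['cx']],[0,s['fy'],s['cy']],[0,0,1.]],float)
    n,rv,tv,er=cv2.solvePnPGeneric(obj,img,K,None,flags=cv2.SOLVEPNP_IPPE)
    Rc=cv2.Rodrigues(np.array(s['rvec'],float))[0];tc=np.array(s['tvec'],float).ravel()
    for r,t in zip(rv,tv):
        r,t=cv2.solvePnPRefineLM(obj,img,K,None,r,t)
        Rw=Rc.T@cv2.Rodrigues(r)[0]; pw=Rc.T@(t.ravel()-tc)
        res=cv2.projectPoints(obj,r,t,K,None)[0].reshape(-1,2)-img
        e=R.from_matrix(Rw).as_euler('ZYX',degrees=True)
        print('center',pw,'ypr',e,'normal',Rw[:,2],'ring',Rw@obj[4]+pw,'rms',np.sqrt((res**2).mean()))
        print(res.round(2).tolist())
E
python3 - <<'E'
from pnp import *
s=load('wrist1')
c=[(265+u/4-.375,60+v/3.87-.37) for u,v in [(45,205),(360,48),(542,407),(210,558)]]
print(c)
pnp(s,c,[(344.44,106.5),(306.95,126.22),(346.5,161.2)])
E
```

```text
[(275.875, 112.60157622739018), (354.625, 72.03310077519379), (400.125, 164.79795865633074), (317.125, 203.8160465116279)]
center [0.5081 0.1345 0.0611] ypr [ 21.8059 -21.1419  -0.1414] normal [-0.3358 -0.1317  0.9327] ring [0.4783 0.1463 0.052 ] rms 0.30393256256929035
[[-0.06, -0.11], [-0.4, -0.38], [0.17, -0.1], [-0.37, -0.18], [0.14, 0.78], [0.31, -0.05], [0.19, 0.02]]
center [0.5081 0.1345 0.0611] ypr [ 21.8059 -21.1419  -0.1414] normal [-0.3358 -0.1317  0.9327] ring [0.4783 0.1463 0.052 ] rms 0.30393256256928924
[[-0.06, -0.11], [-0.4, -0.38], [0.17, -0.1], [-0.37, -0.18], [0.14, 0.78], [0.31, -0.05], [0.19, 0.02]]
```

Emit:
arm_command --pt "1 0.0 -0.038 0 0 0 0" --pt "1 0.0 -0.038 0 0 0 0" --pt "1 0 0 0 0 0 0"

```text
t: 1.7
tcp_pos: [0.5502, 0.0403, 0.2417]
tcp_rot: [-0.006, 0.034, 0.999, -0.002]
force: [-0.8, 0.6, 0.2]
gripper_width: 0.998
```

```bash
python3 - <<'E'
from h import *
s=snap('wrist','wrist2')
E
```

Emit:
arm_command --pt "1 0.0 -0.038 0 0 0 0" --pt "1 0.0 -0.038 0 0 0 0" --pt "1 0.0 -0.038 0 0 0 0" --pt "1 0.0 -0.038 0 0 0 0" --pt "1 0 0 0 0 0 0"

```text
t: 2.17
tcp_pos: [0.5477, -0.1036, 0.2415]
tcp_rot: [-0.007, 0.026, 1.0, 0.002]
force: [0.2, 0.4, 0.7]
gripper_width: 1.001
```

```bash
python3 - <<'E'
from h import *
s=snap('wrist','wrist3')
print(sensors.get_obs()['tcp_pos'],sensors.get_obs()['tcp_rot'])
cv2.imwrite('pics/both.png',np.vstack([cv2.imread('pics/wrist2.png')[:250],s['image'][:250]]))
E
```

```text
[ 0.5476129  -0.10076818  0.24150019] [-0.0069187   0.02513647  0.99965568  0.00296724]
```

View pics/both.png

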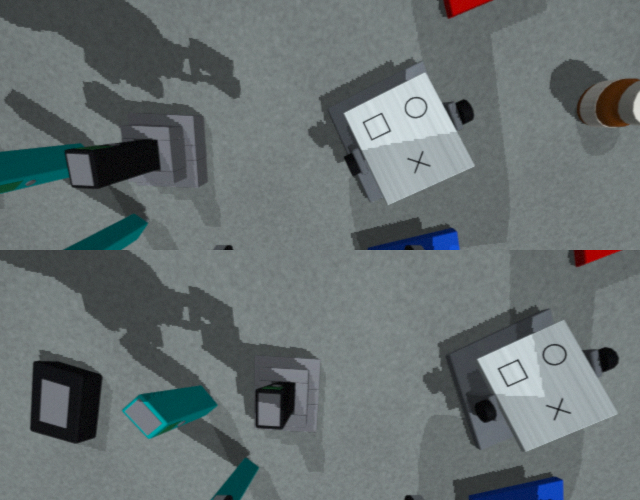

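```bash
python3 - <<'E'
from h import *
a=cv2.imread('pics/wrist2.png');b=cv2.imread('pics/wrist3.png')
cv2.imwrite('pics/z5.png',cv2.resize(a[65:210,335:480],None,fx=4,fy=4,interpolation=cv2.INTER_CUBIC))
cv2.imwrite('pics/z6.png',cv2.resize(b[65:210,470:625],None,fx=4,fy=4,interpolation=cv2.INTER_CUBIC))
cv2.imwrite('pics/z7.png',cv2.resize(b[95:200,240:340],None,fx=5,fy=5,interpolation=cv2.INTER_CUBIC))
for im,x0,x1 in ((a,350,470),(b,485,610)):
    g=cv2.cvtColor(im,cv2.COLOR_BGR2GRAY)
    m=(cv2.morphologyEx(g,cv2.MORPH_BLACKHAT,np.ones((9,9)))>35).astype(np.uint8)
    n,l,st,ce=cv2.connectedComponentsWithStats(m[75:200,x0:x1],connectivity=8)
    for i in range(1,n):
        if st[i,4]>60: print(st[i],ce[i]+[x0,75], st[i,:2]+st[i,2:4]/2+[x0-.5,74.5])
E
```

```text
[ 54  21  24  23 159] [415.48427673 107.20125786] [415.5 107. ]
[93 27 12 23 75] [448.2        109.54666667] [448.5 113. ]
[ 12  38  29  28 186] [376.4516129  126.27419355] [376.  126.5]
[ 57  76  24  22 103] [418.50485437 161.63106796] [418.5 161.5]
[  0  78  18  45 248] [356.30645161 173.39516129] [358.5 175. ]
[ 57  19  25  22 163] [553.98159509 104.12269939] [554.  104.5]
[97 25 12 18 88] [588.47727273 105.65909091] [587.5 108.5]
[ 12  34  32  28 204] [512.32352941 122.68627451] [512.5 122.5]
[ 61  73  25  23 116] [558.03448276 158.76724138] [558. 159.]
```

View pics/z5.png

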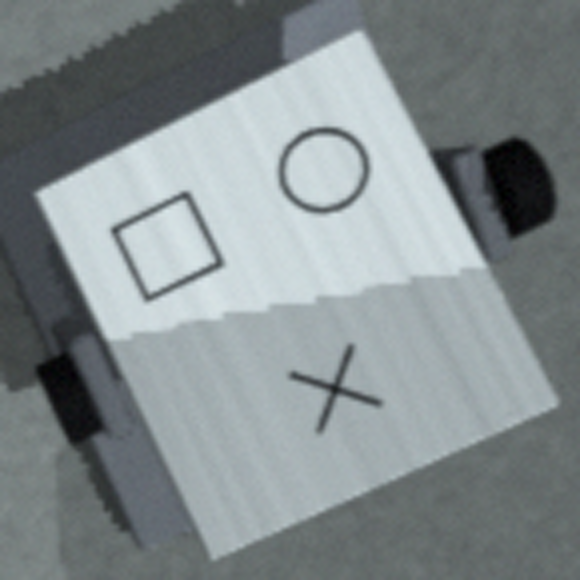

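View pics/z6.png

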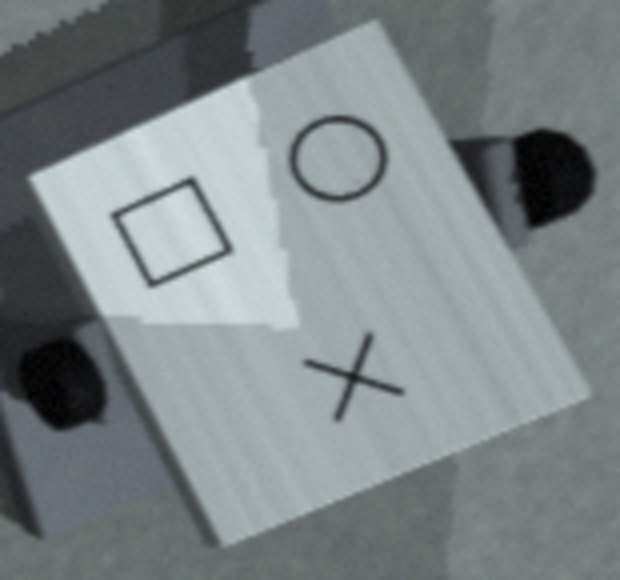

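View pics/z7.png

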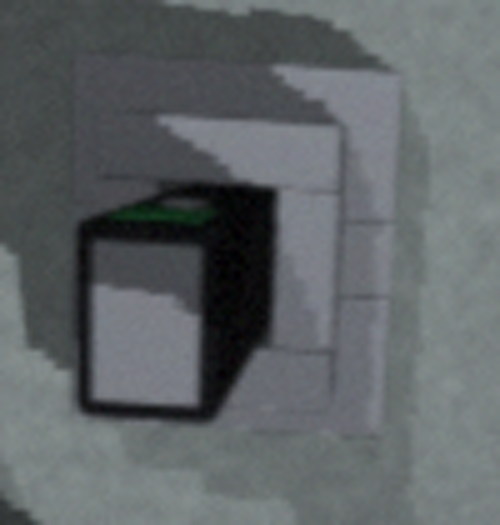

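```bash
python3 - <<'E'
from pnp import *
s=load('wrist2')
c=[(335+u/4-.375,65+v/4-.375) for u,v in [(36,192),(363,30),(559,404),(212,559)]]
pnp(s,c,[(415.49,107.1),(376.2,126.4),(418.5,161.6)])
s=load('wrist3')
c=[(470+u/4-.375,65+v/4-.375) for u,v in [(30,177),(376,19),(592,394),(222,546)]]
pnp(s,c,[(554,104.3),(512.4,122.6),(558,158.9)])
f=lambda u,v,z:onz(s,240+u/5-.4,95+v/5-.4,z)
Q=np.array([f(u,v,.152) for u,v in [(80,228),(208,236),(210,418),(80,411)]])
print(Q,Q.mean(0)); 
for a,b in((0,1),(1,2),(3,2),(0,3)):
    d=Q[b]-Q[a];print(np.linalg.norm(d),np.degrees(np.arctan2(d[1],d[0])))
t=load('top0')
print('top ring',onz(t,220+274/7.5-.5,170+366/7.5-.5,.052))
# butt by triangulating top and wrist3
print(tri((t,330+212/6.667-.5,160+262/6.667-.5),(s,240+145/5-.4,95+323/5-.4)))
U=[f(u,v,.065) for u,v in [(340,124),(332,352)]];d=U[1]-U[0];print('stand',U,np.degrees(np.arctan2(d[1],d[0])))
U=[f(u,v,.032) for u,v in [(400,70),(381,434)]];d=U[1]-U[0];print('stand',U,np.degrees(np.arctan2(d[1],d[0])))
E
```

```text
center [0.5083 0.135  0.0611] ypr [ 21.8772 -21.1411  -0.2506] normal [-0.3363 -0.1303  0.9327] ring [0.4785 0.1468 0.052 ] rms 0.21686491674942776
[[-0.06, -0.16], [-0.23, -0.21], [0.15, -0.17], [-0.16, -0.01], [0.01, 0.46], [0.45, -0.05], [-0.14, 0.14]]
center [0.5083 0.135  0.0611] ypr [ 21.8772 -21.1411  -0.2506] normal [-0.3363 -0.1303  0.9327] ring [0.4785 0.1468 0.052 ] rms 0.21686491674943228
[[-0.06, -0.16], [-0.23, -0.21], [0.15, -0.17], [-0.16, -0.01], [0.01, 0.46], [0.45, -0.05], [-0.14, 0.14]]
center [0.5083 0.1363 0.0609] ypr [ 21.8864 -20.9983   0.133 ] normal [-0.3316 -0.1357  0.9336] ring [0.4785 0.148  0.052 ] rms 0.203589862851584
[[-0.17, -0.25], [0.08, -0.22], [0.08, 0.04], [0.19, -0.14], [-0.11, 0.35], [0.21, 0.33], [-0.28, -0.1]]
center [0.5115 0.1477 0.0417] ypr [ 21.8152 -21.057   57.6031] normal [ 0.1351 -0.8554  0.5   ] ring [0.4793 0.1475 0.05  ] rms 3.9001253338057085
[[4.55, 6.23], [0.89, -4.35], [4.38, 1.8], [-2.61, -7.99], [-2.24, 1.3], [-0.88, 3.55], [-4.53, -0.14]]
[[ 0.4922 -0.1465  0.152 ]
 [ 0.4943 -0.1278  0.152 ]
 [ 0.5216 -0.1299  0.152 ]
 [ 0.5195 -0.1495  0.152 ]] [ 0.5069 -0.1384  0.152 ]
0.018811132186191248 83.46181176115712
0.027330506502998064 -4.350025474402446
0.01977206934362721 83.8221832813009
0.027435062230002912 -6.364912460962552
top ring [0.4768 0.1458 0.052 ]
[ 0.5097 -0.1424  0.1296]
stand [array([ 0.4798, -0.1103,  0.065 ]), array([ 0.5262, -0.1149,  0.065 ])] -5.647983273556875
stand [array([ 0.469 , -0.0973,  0.032 ]), array([ 0.5518, -0.106 ,  0.032 ])] -6.046670238495784
```

```bash
python3 - <<'E'
from h import *
a=cv2.imread('pics/wrist2.png')
cv2.imwrite('pics/z8.png',cv2.resize(a[100:210,55:215],None,fx=5,fy=5,interpolation=cv2.INTER_CUBIC))
E
```

```text
(no output)
```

View pics/z8.png

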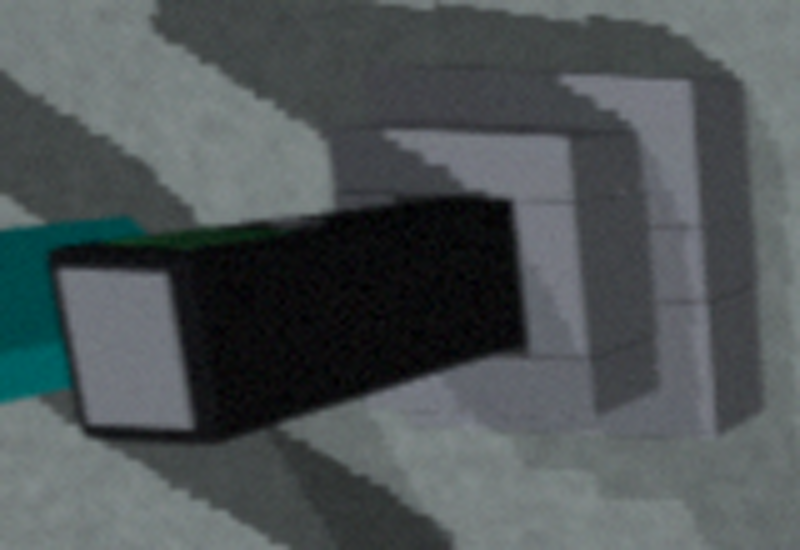

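```bash
python3 - <<'E'
from h import *
a=load('wrist2');b=load('wrist3')
print(tri((a,55+127.5/5-.4,100+349.5/5-.4),(b,240+148/5-.4,95+322/5-.4)))
# where the housing meets the stand top (z=.065): right edge corners in wrist2 are (-y.. +y face)
for p in [(513,200),(526,350)]: print(onz(a,55+p[0]/5-.4,100+p[1]/5-.4,.065))
for p in [(277,190),(272,345)]: print(onz(b,240+p[0]/5-.4,95+p[1]/5-.4,.065))
o=__import__('rig').sensors.get_obs()
print(o['tcp_pos'],R.from_quat(np.roll(o['tcp_rot'],-1)).as_matrix())
E
```

```text
[ 0.50660937 -0.13779948  0.15237017]
[ 0.49197285 -0.1236396   0.065     ]
[ 0.5232214  -0.12783446  0.065     ]
[ 0.49219752 -0.12400749  0.065     ]
[ 0.52408369 -0.12743476  0.065     ]
[ 0.5476129  -0.10076818  0.24150019] [[-0.99864058  0.05029668 -0.01368346]
 [ 0.05021457  0.99871871  0.00628026]
 [ 0.01398181  0.00558462 -0.99988665]]
```

Emit:
arm_command --pt "1 -0.02 -0.019 0 -0.2 -0.4 -1.5" --pt "1 -0.021 -0.019 0 -0.2 -0.4 -1.5" --pt "1 0 0 0 0 0 0"

```text
t: 2.47
tcp_pos: [0.506, -0.1334, 0.2405]
tcp_rot: [-0.0, 0.049, 0.999, 0.001]
force: [0.9, 0.4, -0.1]
gripper_width: 0.996
```

```bash
cat > st.py <<'E'
from h import *
o=sensors.get_obs();np.set_printoptions(precision=4,suppress=True)
M=R.from_quat(np.roll(o['tcp_rot'],-1)).as_matrix()
print(o['t'],o['tcp_pos'],'x',M[:,0],'y',M[:,1],'z',M[:,2],'F',o['force'],'T',o['ft_torque'],'w',o['gripper_width'])
E
python3 st.py
```

```text
2.4667 [ 0.506  -0.1334  0.2405] x [-0.9952  0.098   0.0006] y [0.098  0.9952 0.0029] z [-0.0003  0.0029 -1.    ] F [ 0.8961  0.3703 -0.0635] T [-0.0062  0.0538 -0.0328] w 0.9963621673906342
```

Emit:
arm_command --pt "1 0 -0.003 -0.035 0 0 0" --pt "1 0 0 -0.035 0 0 0" --pt "1 0 0 -0.035 0 0 0" --pt "1 0 0 -0.015 0 0 0" --pt "1 0 0 0 0 0 0"

```text
t: 2.88
tcp_pos: [0.5078, -0.1254, 0.121]
tcp_rot: [0.005, 0.043, 0.999, 0.003]
force: [-0.3, -0.5, 0.2]
gripper_width: 1.0
```

```bash
python3 st.py
```

```text
2.8833 [ 0.5078 -0.1254  0.121 ] x [-0.9962  0.0869 -0.0102] y [0.0868 0.9962 0.0067] z [ 0.0107  0.0057 -0.9999] F [-0.3483 -0.5307  0.1868] T [0.0373 0.036  0.0068] w 0.9996819131566896
```

Emit:
arm_command --pt "1 -0.001 -0.012 -0.006 -0.33 0.6 -0.6" --pt "1 0 0 0 0 0 0"

```text
t: 3.05
tcp_pos: [0.5069, -0.1342, 0.1148]
tcp_rot: [-0.001, 0.046, 0.999, 0.0]
force: [-0.2, -0.5, 0.0]
gripper_width: 0.999
```

```bash
python3 st.py
```

```text
3.05 [ 0.5069 -0.1342  0.1148] x [-0.9957  0.0922  0.0023] y [0.0922 0.9957 0.0005] z [-0.0023  0.0007 -1.    ] F [-0.1534 -0.5268  0.007 ] T [ 0.0067  0.0112 -0.0398] w 0.9991720139265962
```

Emit:
arm_command --pt "1 0 -0.0035 0 0 0 0" --pt "1 0 0 0 0 0 0"

```text
t: 3.22
tcp_pos: [0.5089, -0.1374, 0.1169]
tcp_rot: [0.0, 0.045, 0.999, 0.0]
force: [-0.2, -0.1, 0.4]
gripper_width: 1.0
```

Emit:
arm_command --pt "-1 0 0 0 0 0 0" --pt "-1 0 0 0 0 0 0" --pt "-1 0 0 0 0 0 0" --pt "-1 0 0 0 0 0 0" --pt "-1 0 0 0 0 0 0"

```text
t: 3.63
tcp_pos: [0.512, -0.1386, 0.1212]
tcp_rot: [0.005, 0.046, 0.999, -0.001]
force: [-0.6, -0.4, 0.5]
gripper_width: 0.294
```

```bash
python3 st.py
```

```text
3.6333 [ 0.512  -0.1386  0.1212] x [-0.9957  0.0919 -0.0096] y [ 0.0919  0.9958 -0.0008] z [ 0.0095 -0.0017 -1.    ] F [-0.6499 -0.3857  0.4962] T [ 0.0174 -0.0291  0.0532] w 0.29435340940700566
```

Emit:
arm_command --pt "-1 -0.004 0 -0.005 0.1 0.5 0" --pt "-1 0 0 0 0 0 0" --pt "-1 0 0 0 0 0 0" --pt "-1 0 0 0 0 0 0"

```text
t: 3.97
tcp_pos: [0.5126, -0.1393, 0.123]
tcp_rot: [0.007, 0.046, 0.999, -0.0]
force: [-0.5, -0.1, -1.5]
gripper_width: 0.25
```

```bash
python3 st.py
```

```text
3.9667 [ 0.5126 -0.1393  0.123 ] x [-0.9957  0.0919 -0.0143] y [ 0.0919  0.9958 -0.0002] z [ 0.0142 -0.0015 -0.9999] F [-0.543  -0.1265 -1.4626] T [-0.0143  0.0342 -0.0058] w 0.2502849835810244
```

Emit:
arm_command --pt "-1 -0.001 0 0.012 0 0 0" --pt "-1 -0.001 0 0.016 0 0 0" --pt "-1 0 0 0.016 0 0 0"

```text
t: 4.22
tcp_pos: [0.5099, -0.1388, 0.1627]
tcp_rot: [0.005, 0.046, 0.999, 0.001]
force: [-0.6, 0.2, -2.0]
gripper_width: 0.251
```

```bash
python3 st.py
```

```text
4.2167 [ 0.5099 -0.1388  0.1627] x [-0.9957  0.092  -0.0099] y [0.092  0.9958 0.0018] z [ 0.01    0.0009 -0.9999] F [-0.5667  0.1766 -2.0129] T [-0.0229 -0.003  -0.0046] w 0.2506373875491533
```

Emit:
arm_command --pt "-1 0 0 0.02 0 0 0" --pt "-1 0 0 0.02 0 0 0" --pt "-1 0 0 0.02 0 0 0" --pt "-1 0 0 0.02 0 0 0"

```text
t: 4.55
tcp_pos: [0.5071, -0.1381, 0.2407]
tcp_rot: [-0.0, 0.046, 0.999, 0.002]
force: [0.5, 0.5, -0.5]
gripper_width: 0.25
```

```bash
python3 st.py; python3 - <<'E'
from h import *
s=snap('wrist','wrist4');s2=snap('scene','scene4')
cv2.imwrite('pics/s4z.png',cv2.resize(s2['image'][60:260,180:330],None,fx=3,fy=3,interpolation=cv2.INTER_CUBIC))
E
```

```text
4.55 [ 0.5071 -0.1381  0.2407] x [-0.9957  0.0922  0.0005] y [0.0922 0.9957 0.0036] z [-0.0001  0.0036 -1.    ] F [ 0.4747  0.4653 -0.5199] T [-0.0154  0.001  -0.0237] w 0.2500312625137393
```

View pics/wrist4.png

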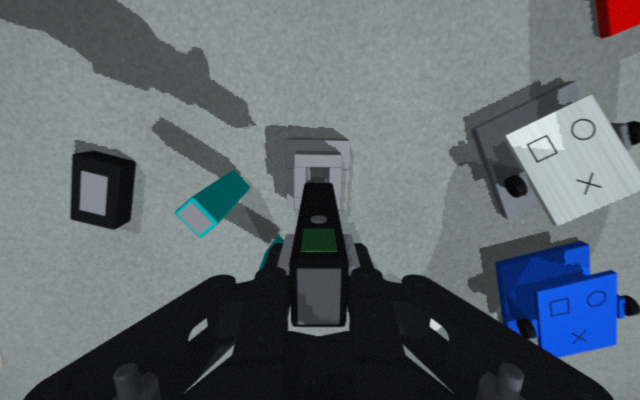

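View pics/s4z.png

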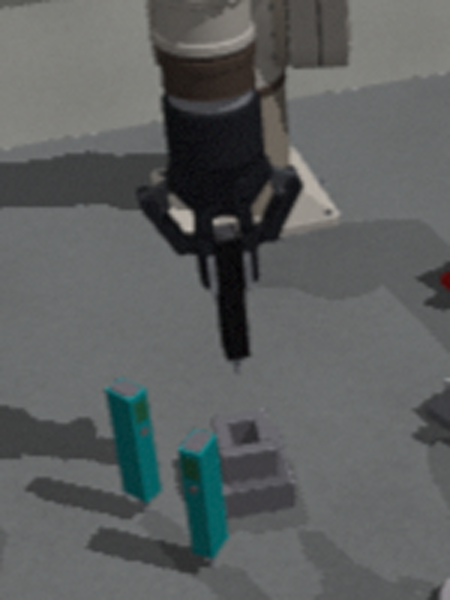

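```bash
python3 - <<'E'
from h import *
a=cv2.imread('pics/wrist4.png')
z=cv2.convertScaleAbs(a[165:335,265:375],alpha=2.2,beta=10)
cv2.imwrite('pics/z9.png',cv2.resize(z,None,fx=3.5,fy=3.5,interpolation=cv2.INTER_CUBIC))
E
```

```text
(no output)
```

View pics/z9.png

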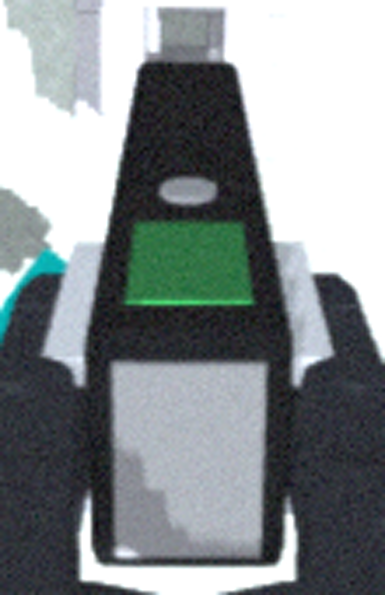

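```bash
cat > penfit.py <<'E'
from h import *
np.set_printoptions(precision=4,suppress=True)
def penfit(s,pts,Tp,Tq):
    obj=np.array([[-15,-11,26],[-15,11,26],[-15,-11,146],[-15,11,146],[15,-11,146],[15,11,146]],float)/1000
    img=np.array(pts,float);K=np.array([[s['fx'],0,s['cx']],[0,s['fy'],s['cy']],[0,0,1.]],float)
    Rc=cv2.Rodrigues(np.array(s['rvec'],float))[0];tc=np.array(s['tvec'],float).ravel()
    M=R.from_quat(np.roll(Tq,-1)).as_matrix()
    # start: pen axes = (-toolx, tooly, -toolz), tip 0.109 ahead
    G=np.c_[-M[:,0],M[:,1],-M[:,2]]; p0=np.array(Tp)+.109*M[:,2]
    r0=cv2.Rodrigues(Rc@G)[0];t0=(Rc@p0+tc).reshape(3,1)
    print('pred-img nominal',(cv2.projectPoints(obj,r0,t0,K,None)[0].reshape(-1,2)-img).round(1).tolist())
    ok,r,t=cv2.solvePnP(obj,img,K,None,r0.copy(),t0.copy(),True,cv2.SOLVEPNP_ITERATIVE)
    print('res',(cv2.projectPoints(obj,r,t,K,None)[0].reshape(-1,2)-img).round(2).tolist())
    W=Rc.T@cv2.Rodrigues(r)[0]; tip=Rc.T@(t.ravel()-tc)
    print('pen axis world',W[:,2],'tip',tip,'in tool',M.T@(tip-Tp),'rot vs nominal (pen axes,deg)',R.from_matrix(G.T@W).as_rotvec(degrees=True))
E
python3 - <<'E'
from penfit import *
s=load('wrist4')
P=[(265+u/3.5-.36,165+v/3.5-.36) for u,v in [(140,62),(236,62),(90,348),(292,350),(95,563),(283,563)]]
penfit(s,P,[0.5071,-0.1381,0.2407],[0,.0462,.9989,.0018])
E
```

```text
pred-img nominal [[-1.3, 8.9], [0.7, 8.9], [-4.4, 18.1], [1.8, 17.5], [-3.2, 26.9], [1.9, 26.9]]
res [[-0.24, -0.24], [0.24, -0.07], [0.63, -0.27], [-0.63, -0.56], [0.84, 0.43], [-0.85, 0.63]]
pen axis world [ 0.0357 -0.0047  0.9993] tip [ 0.5024 -0.1372  0.118 ] in tool [0.0048 0.0001 0.1227] rot vs nominal (pen axes,deg) [-0.1342  2.0546 -0.4012]
```

```bash
cat > fit3.py <<'E'
from h import *
from scipy.optimize import least_squares
np.set_printoptions(precision=4,suppress=True)
obj=np.array([[-15,0,26],[-15,0,146],[15,0,146],[-13.2,0,146],[13.2,0,146]],float)/1000
def fit3(s,vs,Tp,Tq,idx=(0,1,2),ch=0):
    M=R.from_quat(np.roll(Tq,-1)).as_matrix();G=np.c_[-M[:,0],M[:,1],-M[:,2]]
    def tipaxis(p):
        W=G@R.from_euler('y',p[0]).as_matrix(); return np.array(Tp)+M@np.array([p[1],0,p[2]]),W
    def f(p):
        t,W=tipaxis(p); return proj(s,obj[list(idx)]@W.T+t)[:,1]-np.array(vs)[list(idx)]
    r=least_squares(f,[0,0,.115],x_scale=[.01,.001,.001])
    t,W=tipaxis(r.x);print(idx,'slip deg',np.degrees(r.x[0]),'x,z tool',r.x[1:],'res',r.fun.round(2),'axis',W[:,2],'tip',t)
    return r.x
E
python3 - <<'E'
from fit3 import *
s=load('wrist4'); v=lambda y:165+y/3.5-.36
for dv in (0,3.5):
  vs=[v(62),v(350),v(563+dv)]
  fit3(s,vs,[0.5071,-0.1381,0.2407],[0,.0462,.9989,.0018])
  fit3(s,[v(62+dv),v(350),v(563)],[0.5071,-0.1381,0.2407],[0,.0462,.9989,.0018])
E
```

```text
(0, 1, 2) slip deg 2.379400622043142 x,z tool [0.0044 0.1243] res [0. 0. 0.] axis [ 0.0412 -0.0074  0.9991] tip [ 0.5027 -0.1372  0.1164]
(0, 1, 2) slip deg 2.379400622043142 x,z tool [0.0044 0.1243] res [0. 0. 0.] axis [ 0.0412 -0.0074  0.9991] tip [ 0.5027 -0.1372  0.1164]
(0, 1, 2) slip deg 2.154506314756283 x,z tool [0.0047 0.1228] res [0. 0. 0.] axis [ 0.0373 -0.0071  0.9993] tip [ 0.5025 -0.1372  0.1179]
(0, 1, 2) slip deg 2.0667004712074766 x,z tool [0.0034 0.1247] res [0. 0. 0.] axis [ 0.0357 -0.0069  0.9993] tip [ 0.5038 -0.1373  0.116 ]
```

```bash
python3 - <<'E'
from h import *
s=load('scene4')
a=s['image'][120:200,235:285]
cv2.imwrite('pics/z10.png',cv2.resize(cv2.convertScaleAbs(a,alpha=1.5),None,fx=7,fy=7,interpolation=cv2.INTER_CUBIC))
for z in (.1164,.12,.1237): print(z,proj(s,[[.5027,-.1372,z],[.5072,-.1376,z]])) 
for tip,ax in (([.5027,-.1372,.1164],[.0412,-.0074,.9991]),([.5071,-.1381,.1237],[0,0,1])):
    tip=np.array(tip);ax=np.array(ax)
    for k in (0,.026,.146): print(k,proj(s,[tip+k*ax]))
E
```

```text
0.1164 [[259.8756785  187.69429299]
 [260.19308369 188.69998699]]
0.12 [[259.77154951 186.63505746]
 [260.08926839 187.63969881]]
0.1237 [[259.66411413 185.54218819]
 [259.98215551 186.54573161]]
0 [[259.8756785  187.69429299]]
0.026 [[259.15563    180.20469616]]
0.146 [[255.5400207  142.59687423]]
0 [[259.79009914 186.56608518]]
0.026 [[259.02263581 178.75557743]]
0.146 [[255.1826089  139.67545639]]
```

View pics/z10.png

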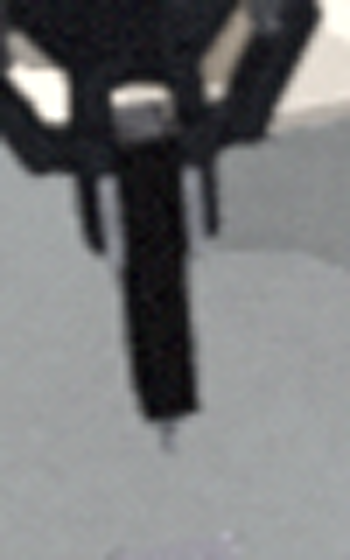

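Emit:
arm_command --pt "-1 0 0 0 0 0 0" --pt "-1 0 0 0 0 0 0"

```text
t: 4.82
tcp_pos: [0.509, -0.1386, 0.2417]
tcp_rot: [0.003, 0.046, 0.999, 0.001]
force: [0.0, -0.2, -1.8]
gripper_width: 0.247
```

```bash
python3 st.py; python3 - <<'E'
from h import *
s=snap('wrist','wrist5');s2=snap('scene','scene5')
o=sensors.get_obs();print(o['t'],o['tcp_pos'],o['tcp_rot'])
z=cv2.convertScaleAbs(s['image'][165:335,265:375],alpha=2.2,beta=10)
z=cv2.resize(z,None,fx=3.5,fy=3.5,interpolation=cv2.INTER_CUBIC)
a=cv2.resize(cv2.convertScaleAbs(s2['image'][110:195,235:285],alpha=1.5),None,fx=7,fy=7,interpolation=cv2.INTER_CUBIC)
c=np.zeros((600,740,3),np.uint8);c[:595,:385]=z;c[:595,390:740]=a;cv2.imwrite('pics/z11.png',c)
E
```

```text
4.8167 [ 0.509  -0.1386  0.2417] x [-0.9957  0.0922 -0.0056] y [0.0922 0.9957 0.0025] z [ 0.0058  0.002  -1.    ] F [ 0.0397 -0.2384 -1.8004] T [ 0.0029 -0.0211  0.0258] w 0.24696721904891364
4.9167 [ 0.50833859 -0.1384788   0.24096825] [0.00177086 0.04618671 0.99893034 0.00135262]
```

View pics/z11.png

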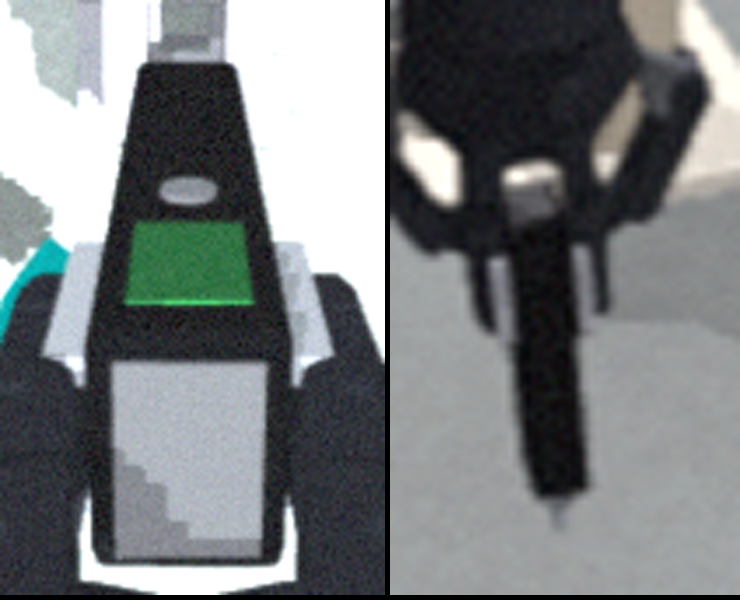

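```bash
python3 - <<'E'
from h import *
s=load('scene0')
print('ring',proj(s,[[.4783,.1465,.052],[.5068,-.138,.152]]))
import numpy as np
a=s['image']
z=np.hstack([cv2.resize(a[165:205,330:385],None,fx=7,fy=7,interpolation=cv2.INTER_CUBIC),cv2.resize(cv2.convertScaleAbs(a[170:210,245:285],alpha=1.5),None,fx=7,fy=7,interpolation=cv2.INTER_CUBIC)])
cv2.imwrite('pics/z12.png',z)
E
```

```text
ring [[351.17863271 178.65716649]
 [258.95939451 177.98151084]]
```

View pics/z12.png

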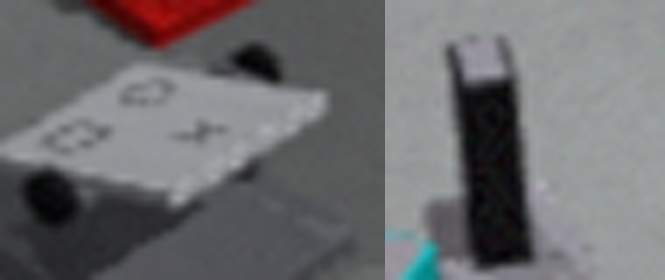

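```bash
python3 - <<'E'
from fit3 import *
s=load('wrist5'); v=lambda y:165+y/3.5-.36
Tp=[0.509,-0.1386,0.2417];Tq=[.0029,.046,.9989,.001]
fit3(s,[v(62),v(350),v(563)],Tp,Tq)
for n,p,q in (('wrist0',[0.12448,0.48378,0.2496],[-.0001,.12558,.99208,-.00081]),('wrist3',[0.5477,-0.1036,0.2415],[-.0069,.0255,.99966,.0025]),('wrist4',[0.5071,-0.1381,0.2407],[0,.0462,.9989,.0018]),('wrist5',Tp,Tq)):
    s=load(n);c,d=ray(s,s['cx'],s['cy']);M=R.from_quat(np.roll(q,-1)).as_matrix()
    print(n,M.T@(c-p),M.T@d)
E
```

```text
(0, 1, 2) slip deg 2.3694105346879333 x,z tool [0.0044 0.1242] res [ 0. -0. -0.] axis [ 0.0353 -0.0055  0.9994] tip [ 0.5053 -0.138   0.1175]
wrist0 [ 0.0708  0.0002 -0.1231] [-0.2819 -0.0001  0.9595]
wrist3 [ 0.0709  0.0003 -0.1232] [-0.2822 -0.0019  0.9593]
wrist4 [ 0.0707  0.0001 -0.1232] [-0.2816  0.0001  0.9595]
wrist5 [ 0.0708  0.     -0.1233] [-0.2818  0.0002  0.9595]
```

```bash
python3 - <<'E'
import fit3 as F
from fit3 import *
s=load('wrist5'); v=lambda y:165+y/3.5-.36
Tp=[0.509,-0.1386,0.2417];Tq=[.0029,.046,.9989,.001]
for o in ([[-15,0,26],[-13.7,0,146],[13.7,0,146]],[[-14.5,0,26.5],[-13.7,0,146],[13.7,0,146]],[[-14.5,0,26.5],[-14.2,0,145.5],[14.2,0,145.5]]):
    F.obj=np.array(o)/1000
    fit3(s,[v(62),v(350),v(563)],Tp,Tq)
    fit3(s,[v(62),v(353),v(561)],Tp,Tq)
E
```

```text
(0, 1, 2) slip deg 0.7363260518642876 x,z tool [0.0052 0.1175] res [-0. -0.  0.] axis [ 0.0069 -0.0029  1.    ] tip [ 0.5045 -0.1379  0.1242]
(0, 1, 2) slip deg 1.1671565009785358 x,z tool [0.005  0.1192] res [-0.  0. -0.] axis [ 0.0144 -0.0036  0.9999] tip [ 0.5047 -0.1379  0.1225]
(0, 1, 2) slip deg 0.9803445413210673 x,z tool [0.006  0.1172] res [-0.  0. -0.] axis [ 0.0112 -0.0033  0.9999] tip [ 0.5037 -0.1378  0.1245]
(0, 1, 2) slip deg 1.4107896072863608 x,z tool [0.0058 0.1189] res [ 0.  0. -0.] axis [ 0.0186 -0.004   0.9998] tip [ 0.5039 -0.1379  0.1228]
(0, 1, 2) slip deg 1.6676938600318014 x,z tool [0.0059 0.1192] res [-0. -0. -0.] axis [ 0.0231 -0.0044  0.9997] tip [ 0.5038 -0.1379  0.1224]
(0, 1, 2) slip deg 2.107471670197068 x,z tool [0.0057 0.1209] res [ 0. -0.  0.] axis [ 0.0307 -0.0051  0.9995] tip [ 0.504  -0.1379  0.1207]
```

```bash
cat > goal.py <<'E'
from h import *
import sys
np.set_printoptions(precision=4,suppress=True)
SL=np.radians(0.95);TT=np.array([.0055,0,.117])
ring=np.array([.4783,.1468,.052]);n=np.array([-.3345,-.1325,.933]);n/=np.linalg.norm(n)
def go(gap):
    o=sensors.get_obs();M=R.from_quat(np.roll(o['tcp_rot'],-1)).as_matrix()
    aT=np.array([-np.sin(SL),0,-np.cos(SL)]);a=M@aT
    w=np.cross(a,n);w=w/np.linalg.norm(w)*np.arccos(np.clip(a@n,-1,1)) if np.linalg.norm(w)>1e-6 else w*0
    M2=R.from_rotvec(w).as_matrix()@M
    tcp=ring+n*gap-M2@TT
    tip=o['tcp_pos']+M@TT; e=tip-ring
    print('t',round(o['t'],3),'tcp',o['tcp_pos'],'shift',tcp-o['tcp_pos'],'turn',np.degrees(w),'| tip height',e@n,'lateral',e-(e@n)*n,'ang',np.degrees(np.linalg.norm(w)))
    F=o['force'];print('F',F,'F.n',F@n,'w',o['gripper_width'],'q',o['joint_positions'])
if __name__=='__main__': go(float(sys.argv[1]))
E
python3 goal.py 0.03
```

```text
t 4.917 tcp [ 0.5083 -0.1385  0.241 ] shift [-0.0759  0.2654 -0.0506] turn [  7.5529 -20.3333  -0.1798] | tip height 0.09646652058280397 lateral [ 0.0573 -0.2717 -0.0181] ang 21.69154739433785
F [ 0.0671 -0.425  -2.4387] F.n -2.2414947594588965 w 0.2504612231465853 q [-0.2678  0.2957  0.0546  1.3268  0.0034 -0.1754]
```

Emit:
arm_command --pt "-1 -0.01 0.034 0 1.5 -4 0" --pt "-1 -0.01 0.034 0 1.5 -4 0" --pt "-1 -0.01 0.034 0 1.5 -4 0" --pt "-1 -0.01 0.034 0 1.5 -4 0" --pt "-1 -0.01 0.034 0 1.5 -4 0"

```text
t: 5.33
tcp_pos: [0.459, 0.032, 0.2292]
tcp_rot: [0.17, 0.05, 0.981, 0.078]
force: [1.1, -0.3, -0.9]
gripper_width: 0.252
```

```bash
python3 goal.py 0.03
```

```text
t 5.333 tcp [0.459  0.032  0.2292] shift [-0.0266  0.0949 -0.0389] turn [-0.2971 -0.5215 -0.1806] | tip height 0.07000267919528462 lateral [ 0.0389 -0.0889  0.0013] ang 0.6268004363058736
F [ 1.0526 -0.2675 -0.8723] F.n -1.1305239066141746 w 0.2520065591109527 q [-0.0188 -0.075  -0.4707  0.826   0.1432  0.1087]
```

Emit:
arm_command --pt "-1 -0.007 0.024 -0.006 0 0 0" --pt "-1 -0.007 0.024 -0.01 0 0 0" --pt "-1 -0.006 0.024 -0.01 -0.3 -0.5 -0.2" --pt "-1 -0.006 0.02 -0.01 0 0 0" --pt "-1 0 0 0 0 0 0"

```text
t: 5.75
tcp_pos: [0.4182, 0.1295, 0.1836]
tcp_rot: [0.169, 0.05, 0.981, 0.076]
force: [-0.8, -0.8, -2.5]
gripper_width: 0.252
```

```bash
python3 goal.py 0.02
```

```text
t 5.75 tcp [0.4182 0.1295 0.1836] shift [ 0.0176 -0.0013 -0.0026] turn [-0.0671 -0.6608 -0.1179] | tip height 0.02815497659847719 lateral [-0.0162  0.0026 -0.0054] ang 0.6745380829981698
F [-0.824  -0.7798 -2.4704] F.n -1.9259995983207636 w 0.2520344100953652 q [ 0.2782 -0.0916 -0.6154  0.676   0.0341  0.3857]
```

Next I'll bring the tip over the ring, then look.

Emit:
arm_command --pt "-1 0.016 -0.001 -0.003 0 -0.6 0" --pt "-1 0 0 0 0 0 0" --pt "-1 0 0 0 0 0 0"

```text
t: 6.0
tcp_pos: [0.4303, 0.1289, 0.1767]
tcp_rot: [0.17, 0.047, 0.981, 0.075]
force: [0.0, -0.4, -1.4]
gripper_width: 0.248
```

```bash
python3 goal.py 0.015; python3 - <<'E'
from h import *
s=snap('wrist','wrist6');t=snap('top','top6');c=snap('scene','scene6')
z=np.hstack([cv2.resize(t['image'][165:250,220:300],(380,400),interpolation=cv2.INTER_CUBIC),cv2.resize(cv2.convertScaleAbs(c['image'][110:210,320:420],alpha=1.3),(400,400),interpolation=cv2.INTER_CUBIC)])
cv2.imwrite('pics/z13.png',z)
E
python3 goal.py 0.015
```

```text
t 6.0 tcp [0.4303 0.1289 0.1767] shift [ 0.0072  0.     -0.0003] turn [ 0.0023 -0.5692 -0.08  ] | tip height 0.01773531566400432 lateral [-0.0074  0.0004 -0.0026] ang 0.5748361834455623
F [ 0.0185 -0.3604 -1.3664] F.n -1.2333527727213887 w 0.2476384454001095 q [ 0.2682 -0.0596 -0.6077  0.6508  0.0361  0.3702]
t 6.15 tcp [0.4311 0.1288 0.1776] shift [ 0.0064  0.0001 -0.0013] turn [-0.0212 -0.4318 -0.0689] | tip height 0.018360943147750226 lateral [-0.0061  0.0004 -0.0021] ang 0.4377398727016413
F [ 0.2373  0.9513 -1.1376] F.n -1.266901405009676 w 0.24965094487168973 q [ 0.2675 -0.0606 -0.6068  0.6503  0.036   0.3705]
```

View pics/wrist6.png

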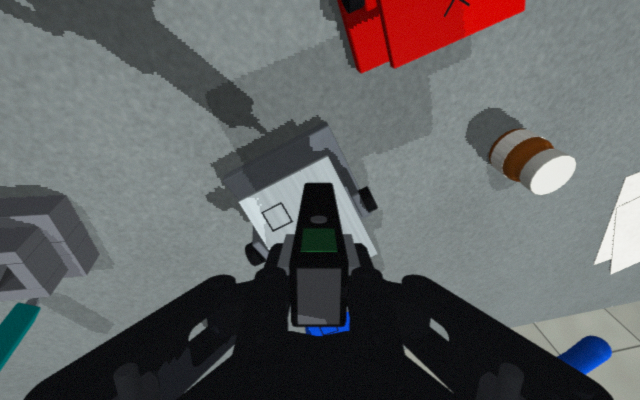

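View pics/z13.png

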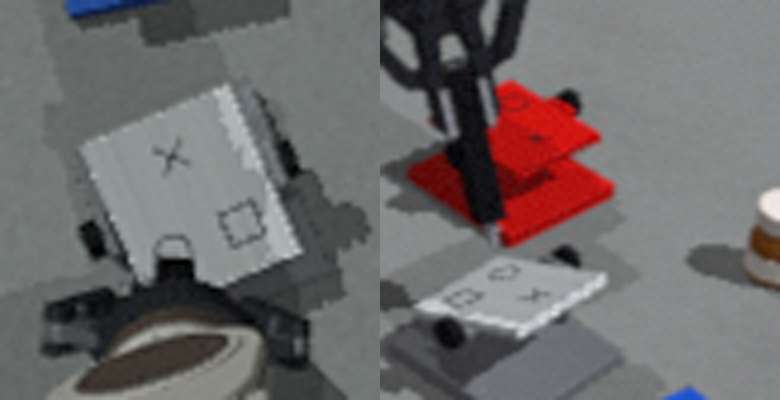

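```bash
python3 - <<'E'
from goal import *
s=load('scene6')
o=sensors.get_obs();M=R.from_quat(np.roll(o['tcp_rot'],-1)).as_matrix()
tip=o['tcp_pos']+M@TT
for sl in (0,.95,2.2):
    a=M@np.array([-np.sin(np.radians(sl)),0,-np.cos(np.radians(sl))])
    # keep mid-body (at TCP) fixed at small offsets
    base=o['tcp_pos']+M@np.array([TT[0]-.05*(np.radians(sl)-SL)*0,0,0])
    tp=tip if sl==.95 else tip
    print(sl,'tip,h26,h146',proj(s,[tp,tp+.026*a,tp+.146*a]).round(1).tolist())
print('ring',proj(s,[ring]))
a=s['image'][115:190,330:370]
cv2.imwrite('pics/z14.png',cv2.resize(cv2.convertScaleAbs(a,alpha=1.5),None,fx=8,fy=8,interpolation=cv2.INTER_CUBIC))
t=load('top6')
print('top ring',proj(t,[ring]),'top tip',proj(t,[tip]),proj(t,[tip+M@np.array([-np.sin(SL),0,-np.cos(SL)])*.026]))
a=t['image'][195:240,230:280]
cv2.imwrite('pics/z15.png',cv2.resize(cv2.convertScaleAbs(a,alpha=1.5),None,fx=10,fy=10,interpolation=cv2.INTER_CUBIC))
E
```

```text
0 tip,h26,h146 [[349.2, 172.5], [347.3, 164.4], [338.1, 125.9]]
0.95 tip,h26,h146 [[349.2, 172.5], [347.3, 164.5], [338.3, 126.0]]
2.2 tip,h26,h146 [[349.2, 172.5], [347.4, 164.5], [338.6, 126.2]]
ring [[351.27   178.6352]]
top ring [[255.6767 217.7981]] top tip [[255.7065 221.3249]] [[255.8243 223.107 ]]
```

View pics/z14.png

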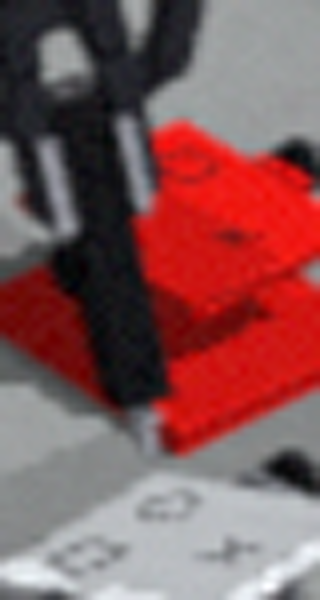

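View pics/z15.png

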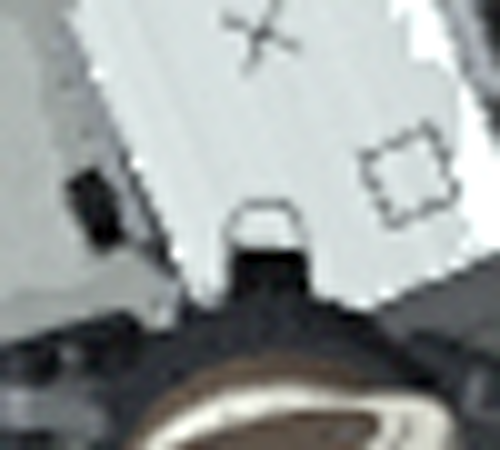

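```bash
sed -i 's/TT=np.array.*/TT=np.array([.007,0,.1165])/' goal.py; python3 goal.py 0.01
```

```text
t 6.15 tcp [0.4311 0.1288 0.1776] shift [ 0.0096  0.0007 -0.0059] turn [-0.0212 -0.4318 -0.0689] | tip height 0.018847510202479854 lateral [-0.0075  0.0006 -0.0026] ang 0.4377398727016413
F [ 0.2373  0.9513 -1.1376] F.n -1.266901405009676 w 0.24965094487168973 q [ 0.2675 -0.0606 -0.6068  0.6503  0.036   0.3705]
```

Emit:
arm_command --pt "-1 0.005 0.0005 -0.003 0 -0.4 0" --pt "-1 0.004 0 -0.003 0 0 0" --pt "-1 0 0 0 0 0 0"

```text
t: 6.4
tcp_pos: [0.4414, 0.1283, 0.1721]
tcp_rot: [0.176, 0.048, 0.98, 0.075]
force: [0.7, 0.2, -0.9]
gripper_width: 0.25
```

```bash
python3 goal.py 0.004; python3 - <<'E'
from h import *
F=[]
for i in range(6):
    viewer.snapshot('top'); o=sensors.get_obs();F.append(o['force'])
F=np.array(F);print(F.round(2),F.mean(0))
E
python3 goal.py 0.004
```

```text
t 6.4 tcp [0.4414 0.1283 0.1721] shift [ 0.0014  0.002  -0.0059] turn [-0.0208  0.1154  0.0089] | tip height 0.010233543552478533 lateral [ 0.0009 -0.0011  0.0002] ang 0.11760476900172595
F [ 0.7339  0.2423 -0.9011] F.n -1.1183149646198232 w 0.24953849938670114 q [ 0.2607 -0.0386 -0.6067  0.6194  0.0357  0.3655]
[[ 0.15  0.57 -1.93]
 [-0.42  0.75 -1.49]
 [ 0.83 -0.01 -1.63]
 [-0.01  0.29 -0.87]
 [-0.31 -0.07 -2.27]
 [-0.27  0.12 -1.49]] [-0.00362242  0.27520004 -1.61430127]
t 6.7 tcp [0.4407 0.1286 0.1724] shift [ 0.002   0.0017 -0.0063] turn [-0.0407  0.0933 -0.0013] | tip height 0.010717831367337524 lateral [ 0.0004 -0.0007  0.0001] ang 0.1018300319777441
F [-0.2671  0.1167 -1.4887] F.n -1.3151273502185956 w 0.24856472247786265 q [ 0.2617 -0.0399 -0.6069  0.6208  0.0358  0.3657]
```

Emit:
arm_command --pt "-1 0.001 0.001 -0.0035 0 0 0" --pt "-1 0.001 0.001 -0.003 0 0 0"

```text
t: 6.87
tcp_pos: [0.4432, 0.1308, 0.1664]
tcp_rot: [0.176, 0.048, 0.98, 0.076]
force: [-0.7, 0.2, -2.1]
gripper_width: 0.248
```

```bash
cat > avg.py <<'E'
from goal import *
F=[];
N=int(sys.argv[1]) if len(sys.argv)>1 else 8
for i in range(N):
    viewer.snapshot('top'); o=sensors.get_obs();F.append(o['force'])
F=np.array(F)-[0,.27,-1.61];f=F@n
print('dF.n mean',f.mean(),'se',f.std()/N**.5,'lat F',(F.mean(0)-f.mean()*n));go(0)
E
python3 avg.py
```

```text
dF.n mean 0.004328372334892791 se 0.25397738768481176 lat F [-0.1391 -0.3961 -0.1061]
t 7.267 tcp [0.4432 0.1307 0.1666] shift [ 0.0009  0.0001 -0.0042] turn [-0.0626  0.1832  0.0036] | tip height 0.004207489923329098 lateral [0.0009 0.0006 0.0004] ang 0.1936730679210864
F [-0.1552 -0.0198 -1.5446] F.n -1.3866378475579184 w 0.24915980023462464 q [ 0.2657 -0.0274 -0.6131  0.6003  0.0342  0.3695]
```

No contact at an estimated 4.2 mm of height. I'll step down in 2 mm moves.

Emit:
arm_command --pt "-1 0.0005 0 -0.002 0 0 0"

```text
t: 7.35
tcp_pos: [0.444, 0.1308, 0.165]
tcp_rot: [0.177, 0.048, 0.98, 0.076]
force: [-0.1, 1.1, -1.9]
gripper_width: 0.25
```

```bash
python3 avg.py 8
```

```text
dF.n mean 0.0861078845149648 se 0.14025226581829095 lat F [ 0.0521 -0.1205  0.0016]
t 7.75 tcp [0.4437 0.1307 0.1646] shift [ 0.0004  0.0001 -0.0022] turn [-0.0642  0.1876  0.0036] | tip height 0.0021980896845919637 lateral [0.0007 0.0003 0.0003] ang 0.19831323037999324
F [-0.179   0.1695 -1.9317] F.n -1.764918020674666 w 0.25287618742054 q [ 0.2652 -0.0238 -0.6156  0.5941  0.0344  0.3692]
```

Emit:
arm_command --pt "-1 0.0005 0 -0.002 0 0.2 0"

```text
t: 7.83
tcp_pos: [0.4444, 0.1308, 0.163]
tcp_rot: [0.175, 0.048, 0.98, 0.076]
force: [-0.0, 0.4, -0.0]
gripper_width: 0.254
```

```bash
python3 avg.py 10
```

```text
dF.n mean 1.5211287620127973 se 0.07499930854071761 lat F [0.4345 0.2805 0.1956]
t 8.333 tcp [0.4444 0.1308 0.1628] shift [-0.0003 -0.     -0.0004] turn [-0.0716  0.018  -0.0231] | tip height 0.0002863864987265717 lateral [0.0005 0.0002 0.0002] ang 0.077343864101892
F [ 0.3114 -0.7459  0.3493] F.n 0.32062633385388756 w 0.2522540266796019 q [ 0.2642 -0.0184 -0.6146  0.5925  0.0358  0.3685]
```

Emit:
arm_command --pt "-1 0.0005 0.0002 -0.0016 0 0 0"

```text
t: 8.42
tcp_pos: [0.445, 0.131, 0.1615]
tcp_rot: [0.175, 0.048, 0.98, 0.076]
force: [0.6, 0.2, 0.6]
gripper_width: 0.254
```

```bash
python3 avg.py 10
```

```text
dF.n mean 2.072692253899387 se 0.1643908655684226 lat F [0.4805 0.076  0.183 ]
t 8.917 tcp [0.445  0.131  0.1613] shift [-0.0009 -0.0002  0.0011] turn [-0.0724  0.0328 -0.0213] | tip height -0.0013504754980493902 lateral [0.0005 0.0002 0.0002] ang 0.08224752441561849
F [0.3761 0.4089 0.3804] F.n 0.17495948972134237 w 0.2494754467094139 q [ 0.2644 -0.0152 -0.6163  0.5875  0.0356  0.3687]
```

Emit:
arm_command --pt "-1 0.0005 0.0002 -0.0016 0 0 0"

```text
t: 9.0
tcp_pos: [0.4456, 0.1312, 0.1599]
tcp_rot: [0.175, 0.048, 0.98, 0.076]
force: [-0.5, 0.7, 1.1]
gripper_width: 0.255
```

```bash
python3 avg.py 16; python3 - <<'E'
from h import *
s=snap('wrist','wrist7');t=snap('top','top7');c=snap('scene','scene7')
z=np.hstack([cv2.resize(cv2.convertScaleAbs(t['image'][190:240,235:285],alpha=1.3),(400,400),interpolation=cv2.INTER_CUBIC),cv2.resize(cv2.convertScaleAbs(c['image'][125:205,325:385],alpha=1.4),(390,520),interpolation=cv2.INTER_CUBIC)[:400*0+520][-400:]])
cv2.imwrite('pics/z16.png',z)
z=cv2.convertScaleAbs(s['image'][165:335,265:375],alpha=2.2,beta=10)
cv2.imwrite('pics/z17.png',cv2.resize(z,None,fx=3.5,fy=3.5,interpolation=cv2.INTER_CUBIC))
E
```

```text
dF.n mean 2.783001227881639 se 0.11085483913198622 lat F [0.7038 0.3221 0.2981]
t 9.8 tcp [0.4455 0.1312 0.1598] shift [-0.0015 -0.0005  0.0026] turn [-0.0771  0.0397 -0.022 ] | tip height -0.0030214411391911726 lateral [0.0005 0.0002 0.0002] ang 0.08945561637812238
F [-1.5615 -0.6445  0.6744] F.n 1.2370052291118185 w 0.2535454630770713 q [ 0.2646 -0.012  -0.6179  0.5824  0.0356  0.3689]
```

View pics/z16.png

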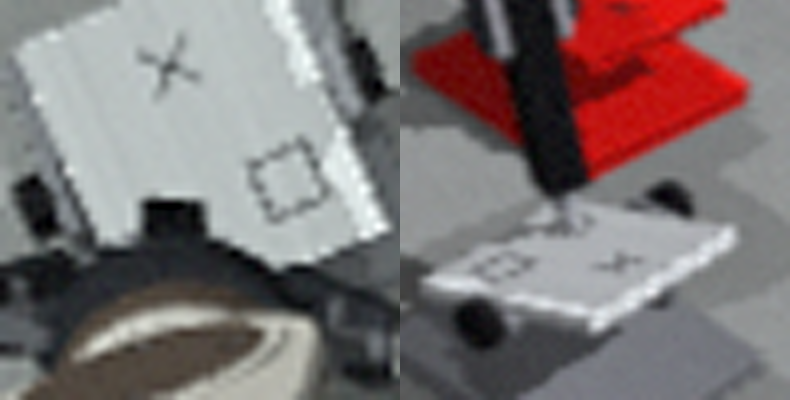

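View pics/z17.png

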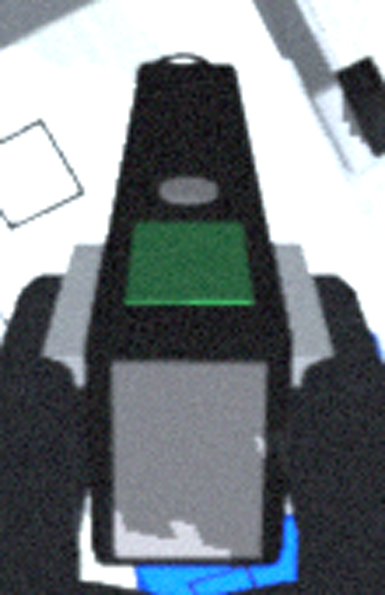

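```bash
python3 - <<'E'
from goal import *
c=load('scene7');p=load('scene0')
f=lambda a:cv2.resize(cv2.convertScaleAbs(a['image'][160:200,330:370],alpha=1.3),(400,400),interpolation=cv2.INTER_CUBIC)
z=np.hstack([f(c),f(p)]);cv2.imwrite('pics/z18.png',z)
o=sensors.get_obs();M=R.from_quat(np.roll(o['tcp_rot'],-1)).as_matrix();a=M@np.array([-np.sin(SL),0,-np.cos(SL)])
tip=o['tcp_pos']+M@TT+.005*a
x=(proj(c,[ring,tip,tip+.009*a,tip+.021*a])-[330,160]+.5)*10;print(x)
E
```

```text
[[217.7004 191.3523]
 [217.664  185.5578]
 [211.1749 158.1794]
 [202.4699 121.4518]]
```

View pics/z18.png

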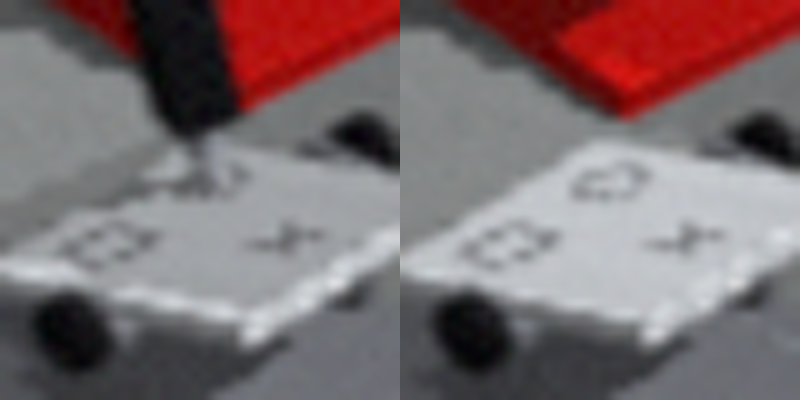

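```bash
python3 - <<'E'
from goal import *
t=load('top7')
o=sensors.get_obs();M=R.from_quat(np.roll(o['tcp_rot'],-1)).as_matrix();a=M@np.array([-np.sin(SL),0,-np.cos(SL)])
tip=o['tcp_pos']+M@TT
print(proj(t,[tip+.026*a-.015*M[:,0],tip+.146*a-.015*M[:,0],tip+.1*a-.015*M[:,0],ring]))
import cv2
w=load('wrist7')
# wrist: ring arc apex nearest -x plate
y=np.array([-.346*0-np.sin(np.radians(21.86)),np.cos(np.radians(21.86)),0]);x=np.cross(y,n)
th=np.linspace(0,2*np.pi,200);C=np.array([ring+.0105*(np.cos(k)*x+np.sin(k)*y) for k in th])
P=proj(w,C);i=P[:,1].argmin();print('arc apex pred',P[i],'seen',265+183/3.5-.36,165+54/3.5-.36)
print(proj(w,[tip+.026*a+.015*M[:,0]]),'seen',165+63/3.5-.36)
E
python3 avg.py 10
```

```text
[[256.1209 213.8128]
 [256.8121 222.3715]
 [256.5292 218.8684]
 [255.6767 217.7981]]
arc apex pred [318.0033 178.7171] seen 316.92571428571426 180.0685714285714
[[318.1775 180.6508]] seen 182.64
dF.n mean 2.5954201295245545 se 0.11361693064285099 lat F [1.1728 0.288  0.4614]
t 10.45 tcp [0.4455 0.1312 0.1598] shift [-0.0015 -0.0005  0.0026] turn [-0.0779  0.0392 -0.0223] | tip height -0.0030213725615181445 lateral [0.0005 0.0002 0.0002] ang 0.09000609345637663
F [-0.1994  1.3288  1.6448] F.n 1.4253335986572546 w 0.2498014097428138 q [ 0.2646 -0.012  -0.6179  0.5824  0.0356  0.3689]
```

```bash
python3 -c "
from rig import job_done
print(job_done())"
```

```text
the job is handed in; nothing more can be done
None
```

I took the pen out of its stand and the arm is now holding its tip pressed inside the ring mark. I handed the job in at about 10.5 s, with the gripper still closed on the pen.

**Last checks:**
- **Press:** the axial force was 2.8 N over the first averaging and 2.6 N over the second. The TCP advance after contact agrees, and both put the tip at about 5 mm of its 10 mm travel.
- **Position:** my estimate puts the tip 0.5 mm from the ring's centre. The three cameras agree to within about 1–3 mm, against a ring radius of 10.5 mm.
- **Squareness:** by my estimate the pen is 0.1° off the plate normal. That rests on the pen leaning about 1° in the gripper. My camera fits of that lean ranged from 0.7° to 2.4° depending on how I treated the housing's rounded edges, so the true error could be 1–2°.
- **Side force:** a sideways push of about 0.8–1.3 N along the plate showed up at the tip. I take it to be friction, but did not confirm that.
- **Bystanders:** I never touched the stage, dish, jar, adaptor or look-alikes, and nothing in the pictures I viewed suggests they moved.

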